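# Hang the weight carrier in the groove of the calibration beam

### The arm

A 6-joint arm with a two-finger parallel gripper is mounted at the origin on the work surface. World frame = base frame: x ahead of the robot, y to its left, z up, the work surface at z = 0. Lengths are in m, angles in rad, forces in N, time in s.
With the tool pointing down it reaches from about 0.3 to 0.875 m from the base axis. Payload 6.4 kg.
Tool frame: the origin (TCP) lies midway between the tips of the shut fingers; the grasp point (between the pads) lies 19 mm behind it; z points along the fingers, y is the line along which they close (so a half turn about z gives the same grasp; the last joint's range is limited). The gripper opens to 88 mm and grips with 3 to 60 N. Pads are 18 mm wide; open, the fingers measure 123 mm over their backs; the gripper's body (75 mm by 187 mm) begins 45 mm behind the grasp point.
Start: joints at [-0.206, 0.181, 1.607, -0, 1.354, -0.206], TCP at [0.575, 0, 0.208] pointing down, gripper open.
Joint ranges: [-2.99, 2.99], [-0.89, 2.07], [0.3, 2.58], [-1.14, 4.28], [0, 2.63], [-3.12, 3.12]. Speed limits (rad/s): [2.57, 2.57, 3.01, 3.14, 3.14, 3.14].

### API

Orientations are given as a rotation vector (axis times angle).
In Python, from workcell import ctrl gives the robot as it stands.
- The arm moves only by the shell command python3 -m handwheel 'ROWS' [FORCE]. ROWS is JSON, a list of rows, each a list of 7 numbers: the opening, from 0 (shut) to 1 (fully open), then the shift along the tool's x, y, z each as a share of 0.2 m, from -1 to 1, then the turn, a rotation vector about the tool's x, y, z each as a share of 0.5 rad, from -1 to 1. In form: [[grip, dx, dy, dz, wx, wy, wz], ...]. A call has 1 to 20 rows; each row is the pose to reach, as a shift and turn from the pose commanded when the call began, along the tool's axes at that moment; what a row does not reach only later rows make up. A row lasts 1/12 s, in which the tool goes at most 41.7 mm and 7.16 degrees, less where a joint would pass 70% of its speed; a pose out of reach is approached as far as the arm can. A call with a number of a shift or a turn outside -1 to 1 is refused whole. A call with a gripper value outside its range is refused whole. The fingers move at their own pace and stop on an object; FORCE is the grip in N (left out, the last holds). Time passes only in rows, so rows that repeat a pose let the fingers close. It gives the time, the measured TCP pose, the force, the opening and the grip force at its end, in the units of the state.
- ctrl.sense(): the state, without advancing time (a new reading comes with each control period).
- ctrl.camera(name): name is "scene" or "side" or "wrist"; returns a dict with "color" (480x640x3 uint8, red, green, blue), "vertical_fov" (degrees; the focal length in pixels is half the picture's height over the tangent of half this angle, whatever the lens; pixels are square), "cx", "cy" (the principal point, pixels), "origin" and "orientation" of the camera in the world. Camera axes: x right, y down, z forward; pixel columns grow to the right and rows downward; lengths in m; the calibration is good to about 2 mm. A picture is of the moment at which its call begins. There is no depth.
- ctrl.close_job(): hands the job in; it is judged then, once.
The state is a dict: "clock": time; "joint_positions": joint angles; "joint_vel": joint speeds; "effort": joint torques, N m; "tcp_pos": TCP position; "eef_rot": TCP orientation; "contact_force": force on the tool from outside, world axes, zero at the start; "moment": the same for the moment, N m; "opening": finger opening in m; "grip_force": force on a finger pad.
Only numpy, scipy, OpenCV 4.12 (cv2) and the standard library are available. Lean on these libraries where they do the work, as an engineer would, in place of code of your own. Each camera call takes 0.05 s, during which the arm holds its last target. There are 200 camera calls.

### The job

Pick up the weight carrier with the open hook (its twin with a closed eye stays where it is), hook it over the horizontal bar in the right half between the posts, as the robot sees it, and slide it left along the bar, without taking it off again, until its hook drops fully into the groove turned in the bar. Leave it hanging there upright and still, and do not shift the other loose things on the bench.

Things in the scene. Friction and masses are not known exactly. Their poses are not given: they have to be found in the camera images.
- stand: Beam stand, fixed to the bench. Origin under the middle of its grey base plate (110 x 360 x 12 mm), axes as beam_axis's. Two posts, centred 300 mm apart along y, with dark clamp heads 24 mm long (y), 34 mm wide (x), their tops 18 mm above the bar's axis, hold a round, horizontal, rigid steel bar, 18 mm across, that overhangs both posts.
- beam_axis (a point): On the bar's axis, halfway between the posts, 170 mm above the bench; y along the bar to the robot's left, x away from the robot, z up. The bar has one square groove turned all round it, 14 mm long (y), where it is only 8 mm thick. The bar is clamped differently each time: the groove's centre lies 10 to 90 mm left (+y) of here and is not reported; look or feel for it with the hook.
- carrier: Steel weight carrier, 0.32 to 0.48 kg, standing on a disc 50 mm across, 22 high. Origin centre of underside, z up. Hook 8 mm thick along y: front leg at x -15.5 mm, cross arm below it (z 42 to 50), roof with a 90 degree V underneath (apex z 105), short rear leg at x +15.5 with its tip at z 86; legs 8 mm square, 23 mm apart inside. The hook is open to +x below the rear tip. A grip tab on top.
- carrier_seat (a point): 92 mm above the carrier's underside, inside the hook, axes as the carrier's: lies on the bar's axis when the hook rests on the plain bar, 7 mm below it when the hook is in the groove. The bar goes in from the +x side: bring the carrier from the robot's side, x axis across the bar (away from the robot), this point 20 mm higher than the bar's axis, then lower it.
- carrier_grip (a point): In the carrier's flat upright grip tab, 140 mm above its underside. The tab is 22 mm wide (carrier's x), 10 mm thick (y), from 116 to 158 mm above the underside: pinch it across y from above.
- eye_carrier: Bystander: twin of the carrier with the same disc and tab, but its rear leg runs down to the cross arm, so that its hook is a closed eye which cannot be hung. Origin at the centre of its underside. It and the carrier stand one to the left and one to the right of the beam, either way round.
- weight_big: Bystander: steel knob weight, 38 mm across, 58 mm high. Origin at the centre of its underside.
- weight_small: Bystander: steel knob weight, 28 mm across, 46 mm high. Origin at the centre of its underside.
- beaker: Bystander: glass beaker, 64 mm across, 85 mm high. Origin at the centre of its underside.
- jar: Bystander: white plastic jar, 56 mm across, 75 mm high. Origin at the centre of its underside.
- dish: Bystander: aluminium dish, 80 mm across, 16 mm high. Origin at the centre of its underside.
- pipette: Bystander: black and white pipette lying on the bench, 270 mm long, 26 mm wide, 35 mm high. Origin on its underside, its x axis points to its tip.
Not all that is in view belongs to the job. What is shaped like the carrier but orange or turquoise is not meant.

How it is judged:
On the way:
1. the carrier's hook is over the bar, resting on the plain bar, in the right half between the posts (x of carrier_seat in the frame of beam_axis between -0.004 and 0.004 m and z of carrier_seat in the frame of beam_axis between -0.003 and 0.003 m and y of carrier_seat in the frame of beam_axis between -0.14 and -0.005 m), for 0.2 s.
At the end, for the whole second after the job is handed in: The carrier hangs with its hook in the groove: seat 5 to 10 mm below beam_axis, within 4 mm of the bar's centre line, -2 to 102 mm left of beam_axis; upright within 0.12 rad, at rest (under 20 mm/s, 0.25 rad/s). Other loose things are within 30 mm of their start (x of carrier_seat in the frame of beam_axis between -0.004 and 0.004 m and z of carrier_seat in the frame of beam_axis between -0.01 and -0.005 m and y of carrier_seat in the frame of beam_axis between -0.002 and 0.102 m and angle between carrier's own z axis and vertical below 0.12 rad and linear speed of carrier below 0.02 m/s and angular speed of carrier below 0.25 rad/s and distance of each of eye_carrier, weight_big, weight_small, beaker, jar, dish, pipette from where it was at the start of the episode below 0.03 m); the robot touches nothing.
It fails at once if the carrier is taken off or put on the bar in its left half (seat raised 12 to 60 mm above the bar's axis while over it): it must be slid there (x of carrier_seat in the frame of beam_axis between -0.015 and 0.015 m and y of carrier_seat in the frame of beam_axis between -0.005 and 0.14 m and z of carrier_seat in the frame of beam_axis between 0.012 and 0.06 m).
It fails at once if another loose thing is shifted by more than 30 mm (distance of any of eye_carrier, weight_big, weight_small, beaker, jar, dish, pipette from where it was at the start of the episode above 0.03 m).
It also fails if it takes over 72 s, if anything falls off the work surface, if the arm or the gripper's body presses on something with over 40 N, if the wrist force passes 120 N, or if a joint passes its speed limit or range.

## Working session

There is one attempt and no reset: what is moved stays moved. The work goes in short steps, Python scripts to look and compute and a shell command to move; the robot and the scene stay as the last step left them, time stands still between calls to the robot, and variables do not carry over. Pictures are saved under pics/ and viewed, at most 10 in all, crops included, and the job is handed in when it is done.

```bash
mkdir -p pics; ls; cat > h.py <<'E'
import numpy as np, cv2
from workcell import ctrl
from scipy.spatial.transform import Rotation as R
def rot(o):
    o=np.array(o,float)
    return o if o.shape==(3,3) else (R.from_rotvec(o).as_matrix() if o.size==3 else R.from_quat(o).as_matrix())
def f(c): return 240/np.tan(np.radians(c["vertical_fov"])/2)
def ray(c,u,v):
    d=rot(c["orientation"])@np.array([(u-c["cx"])/f(c),(v-c["cy"])/f(c),1]); return np.array(c["origin"]),d/np.linalg.norm(d)
def plane(c,u,v,z):
    o,d=ray(c,u,v); return o+d*(z-o[2])/d[2]
def proj(c,p):
    q=rot(c["orientation"]).T@(np.array(p)-c["origin"]); return q[:2]/q[2]*f(c)+[c["cx"],c["cy"]]
def tri(c1,p1,c2,p2):
    o1,d1=ray(c1,*p1);o2,d2=ray(c2,*p2)
    t=np.linalg.lstsq(np.c_[d1,-d2],o2-o1,rcond=None)[0]
    a,b=o1+t[0]*d1,o2+t[1]*d2; return (a+b)/2,np.linalg.norm(a-b)
def save(c,name): cv2.imwrite(name,c["color"][:,:,::-1])
E
python3 - <<'E'
from h import *
import pickle
d={}
for n in("scene","side"):
    c=ctrl.camera(n);d[n]=c;save(c,f"pics/{n}0.png");print(n,c["vertical_fov"],c["cx"],c["cy"],c["origin"],c["orientation"])
pickle.dump(d,open("c0.pkl","wb"))
print(ctrl.sense())
E
```

```text
pics
scene 55.47551142737396 326.58987640963136 247.09064490615975 [1.07395011 0.4779068  0.77592089] [-0.97991292 -2.41323684  1.07854971]
side 55.564380025746125 324.63629080945555 241.6120232829572 [ 0.34107189 -0.7723581   0.75609172] [-2.25013219  0.31860341 -0.12901692]
{'clock': 0.1, 'joint_positions': array([-2.06279966e-01,  1.81483715e-01,  1.60790831e+00,  1.81787002e-05,
        1.35380103e+00, -2.06256283e-01]), 'joint_vel': array([-0.00020105, -0.00133869, -0.00292991,  0.00125466,  0.00163303,
       -0.00029942]), 'effort': array([ 1.29169843e-03, -4.34824562e+01, -3.42694116e+01,  7.03934091e-02,
        3.40874540e-02,  2.31206508e-05]), 'tcp_pos': array([5.74466052e-01, 1.46969849e-04, 2.06790588e-01]), 'eef_rot': array([-2.22051792e+00, -2.22045661e+00,  1.35193353e-03]), 'contact_force': array([-0.2999762 ,  0.93307915,  0.29834462]), 'moment': array([ 0.0063547 , -0.0601074 , -0.04437915]), 'grip_force': 0.0, 'opening': 0.08818840623552837}
```

View pics/scene0.png

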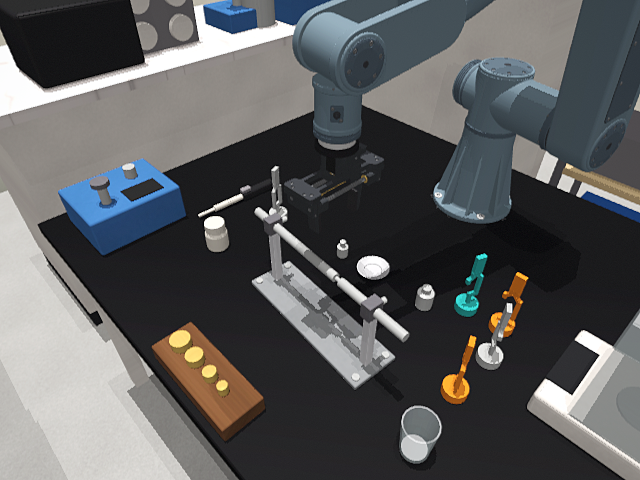

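View pics/side0.png

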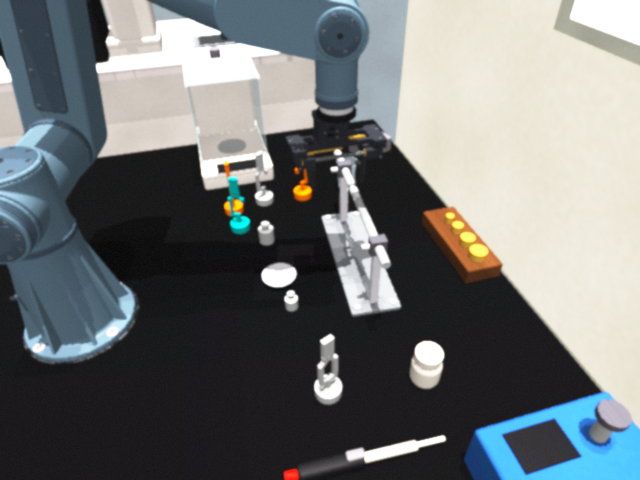

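Silver candidates: A (right of the beam) at scene (277,195) and side (328,370). B (left) at scene (492,335) and side (263,180). The orange and turquoise ones are decoys. I'll enlarge both silver ones to see which has the open hook.

```bash
python3 - <<'E'
from h import *
import pickle
d=pickle.load(open("c0.pkl","rb"))
def cr(n,u,v,w=33): return cv2.resize(d[n]["color"][v-w:v+w,u-w:u+w,::-1],(400,300) if 0 else (300,300),interpolation=cv2.INTER_CUBIC)
m=np.vstack([np.hstack([cr("scene",277,195),cr("side",328,368,38)]),np.hstack([cr("scene",495,335,38),cr("side",263,182)])])
cv2.imwrite("pics/cand.png",m)
E
```

```text
(no output)
```

View pics/cand.png

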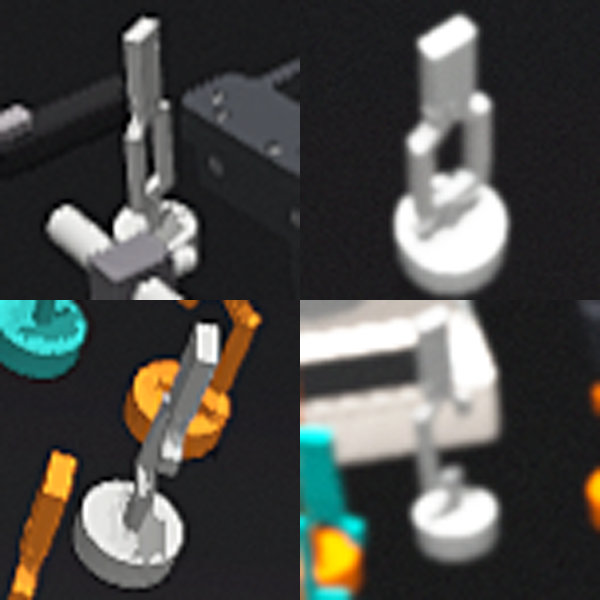

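A (right) has its rear leg running down to the cross arm, so it is the closed eye. B (left) has a short rear leg on the +x side (tile at lower right), so it is the open-hook carrier. Next I measure it and the stand.

```bash
python3 - <<'E'
from h import *
import pickle
d=pickle.load(open("c0.pkl","rb"));S,D=d["scene"],d["side"]
a=cv2.resize(S["color"][195:395,240:420,::-1],None,fx=3,fy=3,interpolation=cv2.INTER_CUBIC)
b=cv2.resize(D["color"][140:320,310:405,::-1],None,fx=3,fy=3.0,interpolation=cv2.INTER_CUBIC)[:,:260]
m=np.zeros((600,800,3),np.uint8);m[:,:540]=a;m[:540,540:]=b;cv2.imwrite("pics/bar.png",m)
t,e=tri(S,(509.2,307.4),D,(259.3,153.4));print("tabtop",t,e)
for n,c,(u,v) in(("scene",S,(490,356)),("side",D,(264,198))):
    g=c["color"].astype(int);mk=((g.min(2)>95)&(np.ptp(g,axis=2)<25)).astype(np.uint8)
    k,l,s,ce=cv2.connectedComponentsWithStats(mk);i=l[v,u];print(n,s[i],ce[i])
    print(plane(c,u,v-4,.022))
# tab top corners at z=.158
for q in((200,22),(217,26),(213,60),(196,57)): print(plane(S,457+q[0]/3.947,297+q[1]/3.947,.158))
E
```

```text
tabtop [0.45768771 0.32630794 0.15492438] 0.00466958138568341
scene [476 303  37  67 839] [493.61978546 345.07151371]
[0.45662785 0.32658028 0.022     ]
side [   95     0   224   206 27581] [198.19542439  92.52064827]
[0.45899626 0.32652569 0.022     ]
[0.44924217 0.31996159 0.158     ]
[0.44582945 0.32660679 0.158     ]
[0.46571553 0.33545559 0.158     ]
[0.46964005 0.32924772 0.158     ]
```

View pics/bar.png

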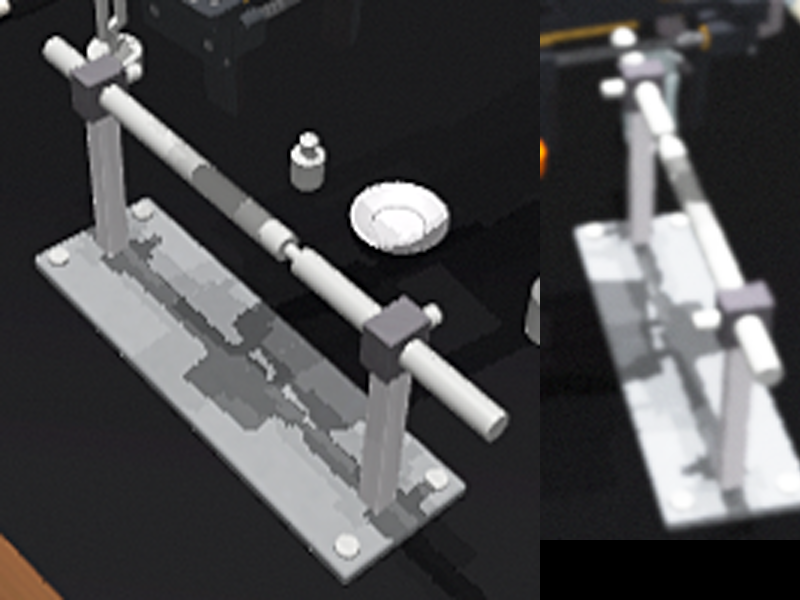

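```bash
python3 - <<'E'
from h import *
import pickle
d=pickle.load(open("c0.pkl","rb"));S,D=d["scene"],d["side"]
s=lambda x,y:(240+x/3-.3,195+y/3-.3)
k=lambda x,y:(310+(x-540)/3-.3,140+y/3-.3)
a=plane(S,*s(98,71),.188);b=plane(S,*s(402,317),.188)
a2=plane(D,*k(645,70),.188);b2=plane(D,*k(745,299),.188)
print("heads scene",a,b,np.linalg.norm(a-b),"side",a2,b2,np.linalg.norm(a2-b2))
for p,q in((a,b),(a2,b2)):
    print("mid",(p+q)/2,"yaw",np.degrees(np.arctan2(-(q-p)[0],(q-p)[1])))
c=[plane(S,*s(*p),.012) for p in((36,262),(150,198),(466,488),(347,581))]
print("base",c,np.mean(c,0),[np.linalg.norm(c[i]-c[i-1]) for i in range(4)])
g=plane(S,*s(290,249),.17);print("groove",g, "along from mid",np.dot(g-(a+b)/2,(b-a)/np.linalg.norm(b-a)))
e=ctrl.sense();print(rot(e["eef_rot"]).round(3))
# objects
for n,c_,u,v,z in(("eye",S,279,213,.022),("dish",S,373,268,.008),("small",S,343,256,0),("big",S,425,303,0),("turq",S,467,303,.022),("or1",S,503,322,.022),("or2",S,456,388,.022),("turqtop",S,481,257,.158),("or1top",S,520,278,.158),("or2top",S,471,341,.158)):print(n,plane(c_,u,v,z))
E
```

```text
heads scene [ 0.62216493 -0.13269582  0.188     ] [0.64201712 0.16434831 0.188     ] 0.2977067755390551 side [0.64443214 0.15351501 0.188     ] [ 0.61816917 -0.14240248  0.188     ] 0.297080642481231
mid [0.63209102 0.01582625 0.188     ] yaw -3.8235308578441303
mid [0.63130065 0.00555626 0.188     ] yaw 174.92823028648056
base [array([ 0.67393908, -0.1631158 ,  0.012     ]), array([ 0.56306242, -0.15670863,  0.012     ]), array([0.59632131, 0.19944081, 0.012     ]), array([0.70359536, 0.19136345, 0.012     ])] [0.63422954 0.01774496 0.012     ] [np.float64(0.35571763719662064), np.float64(0.11106162409700482), np.float64(0.3576990033802022), np.float64(0.10757771700103866)]
groove [0.63642484 0.0694118  0.17      ] along from mid 0.05375527837764759
[[ 0.     1.    -0.002]
 [ 1.    -0.     0.   ]
 [ 0.    -0.002 -1.   ]]
eye [ 0.46654245 -0.31100966  0.022     ]
dish [ 0.43213499 -0.00153533  0.008     ]
small [ 4.47256145e-01 -8.72452301e-02  1.11022302e-16]
big [0.42619553 0.14982885 0.        ]
turq [0.37776393 0.22340457 0.022     ]
or1 [0.36881361 0.30584973 0.022     ]
or2 [0.57372469 0.32456402 0.022     ]
turqtop [0.37701685 0.22137302 0.158     ]
or1top [0.37512213 0.30491622 0.158     ]
or2top [0.57123867 0.32025583 0.158     ]
```

```bash
python3 - <<'E'
from h import *
import pickle
d=pickle.load(open("c0.pkl","rb"));S,D=d["scene"],d["side"]
for z in (0,.05):
  print(z,[plane(S,u,v,z)[:2].round(3) for u,v in((528,405),(585,333))])
# balance base front bottom, glass base in side view
print([plane(D,u,v,0)[:2].round(3) for u,v in((205,185),(271,176))],[plane(D,u,v,.05)[:2].round(3) for u,v in((201,150),(262,150),(201,160),(265,150))])
# glass top front corners at assumed base line
for z in(.15,.2,.25,.3): print(z,plane(D,183,83,z)[:2].round(3),plane(D,260,80,z)[:2].round(3))
E
python3 -m handwheel '[[0.6,0,0,-0.4,0,0,0],[0.6,0.2,-0.1,-0.4,0,0,0.25],[0.6,0.4,-0.2,-0.4,0,0,0.5],[0.6,0.6,-0.3,-0.4,0,0,0.75],[0.6,0.8,-0.3,-0.4,0,0,1],[0.6,0.8,-0.3,-0.4,0,0,1],[0.6,0.8,-0.3,-0.4,0,0,1]]'
```

```text
0 [array([0.493, 0.433]), array([0.249, 0.438])]
0.05 [array([0.53 , 0.436]), array([0.302, 0.441])]
[array([0.298, 0.46 ]), array([0.501, 0.452])] [array([0.305, 0.591]), array([0.491, 0.533]), array([0.3  , 0.526]), array([0.501, 0.53 ])]
0.15 [0.283 0.919] [0.551 0.863]
0.2 [0.287 0.78 ] [0.534 0.728]
0.25 [0.292 0.64 ] [0.516 0.593]
0.3 [0.297 0.501] [0.499 0.458]
clock: 0.68
tcp_pos: [0.5136, 0.1641, 0.2878]
eef_rot: [-2.698, -1.607, -0.001]
contact_force: [0.5, -0.7, 0.1]
opening: 0.0525
grip_force: 0.0
```

```bash
python3 -m handwheel '[[0.6,0.15,-0.16,0,0,0,0.25],[0.6,0.3,-0.32,0,0,0,0.5],[0.6,0.45,-0.48,0,0,0,0.75],[0.6,0.58,-0.635,0.1,0,0,1],[0.6,0.58,-0.635,0.1,0,0,1],[0.6,0.58,-0.635,0.1,0,0,1]]' >/dev/null; python3 -m handwheel '[[0.6,0,0,0,0,0,0.3],[0.6,0,0,0,0,0,0.3],[0.6,0,0,0,0,0,0.3]]'
python3 - <<'E'
from h import *
import pickle
c=ctrl.camera("wrist");save(c,"pics/w1.png");pickle.dump(c,open("w1.pkl","wb"))
s=ctrl.sense();print(s["tcp_pos"],rot(s["eef_rot"]).round(3),c["origin"],proj(c,[.4575,.327,.158]),proj(c,[.4575,.327,.0]))
E
```

```text
clock: 1.43
tcp_pos: [0.4598, 0.3217, 0.2675]
eef_rot: [3.071, 0.658, -0.0]
contact_force: [-0.4, 0.9, 0.2]
opening: 0.0528
grip_force: 0.0
[0.45980124 0.3216921  0.26765138] [[ 0.912  0.41   0.   ]
 [ 0.41  -0.912 -0.   ]
 [-0.     0.    -1.   ]] [0.51921615 0.35004508 0.44546164] [308.52627733 231.886235  ] [310.60281397 198.34842139]
```

View pics/w1.png

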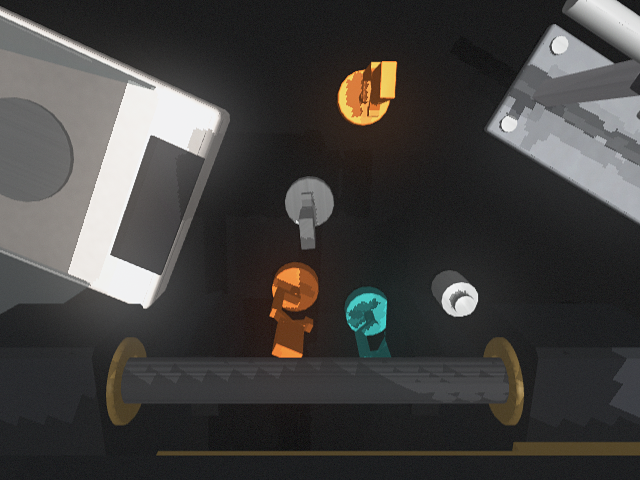

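The wrist view shows the carrier's disc at (309,202) and its tab at (307,232), matching my projection (308,232). The balance on the left is clear. Next I refine the tab's centre and yaw.

```bash
python3 - <<'E'
from h import *
import pickle
c=pickle.load(open("w1.pkl","rb"));g=c["color"].mean(2)
for r in range(190,252,4): print(r,g[r,294:326:1].astype(int))
E
```

```text
190 [133 134 134 133 134 137 138 136 137 139 135 134 132 130 134 141 140 138
 140 141 136 135 135 135 134 133 134 135 136 139 140 136]
194 [131 133 133 130 133 136 136 112 107 119 120 119 123 122 119 126 130  87
  98 142 137 135 134 133 133 133 134 132 134 137 138 135]
198 [130 130 131 133 132 131 134 137 134 133 134 135 132 136 135 135 132 112
  97 116 137 134 135 132 132 131 132 132 133 133 137 135]
202 [128 127 129 130 130 130 132 133 117 117 117 115 118 117 119 118 117 106
  94  72 115 132 134 133 130 130 130 132 132 130 134 136]
206 [128 129 128 130 130 130 133 134 100 101 102 101 104  99  98  96  97  92
  93  95 104 114 132 131 131 130 128 131 129 132 133 134]
210 [127 126 126 129 127 132  90  81  82  83  83  80  81  80  83  80  81  81
  79  88 100  99 122 131 131 129 130 128 131 128 130 132]
214 [128 127 125 126 128 110  81  82  81  81  83  82  84  82  82  82  84  80
  80  77 101  99  96 130 128 130 128 128 129 127 130 131]
218 [130 126 125 127 119  78  86  90  91  99 104 107 109 106 108 111 107 113
  97  70  90  99  95 129 129 125 127 126 129 129 128 132]
222 [ 92 127 225 231
[... 327 characters left out ...]
 132 114  74  38  31  36  33  29  35  31  30  37  32  36]
234 [ 36  34  36  36  33  25 125 134 131 127 125 128 128 131 129 128 131 128
 130 119  72  48  28  32  33  31  35  34  36  35  37  36]
238 [ 35  36  34  31  33  27  77  98  97  96 111 110 132  97  95  95  93 110
 110 127  92  51  32  26  31  32  26  32  33  32  37  35]
242 [ 31  36  34  33  36  31  40  96 100  95  98  96  96  96  97  97  99  98
 100 100  96  51  31  34  33  32  32  32  34  35  34  35]
246 [ 34  33  34  34  36  30  25  93  99  98  99  99 100  99  95  99  98 100
  97 100  97  51  31  34  32  33  30  33  31  35  36  36]
250 [35 33 35 34 31 32 31 31 33 27 29 29 27 27 28 31 27 31 28 32 29 29 34 27
 30 32 34 36 31 34 38 34]
```

```bash
python3 - <<'E'
from h import *
import pickle
c=pickle.load(open("w1.pkl","rb"))
a=plane(c,305.5,222,.158);b=plane(c,307.8,246,.158);m=plane(c,306.6,234,.158);dd=a-b
y=np.arctan2(dd[1],dd[0]);print(a,b,m,np.linalg.norm(dd),"yaw",y,"disc",plane(c,309,202,.022))
s=ctrl.sense();T=rot(s["eef_rot"]);print("toolyaw",np.arctan2(T[1,0],T[0,0]),"d",T.T@(np.r_[m[:2],.127]-s["tcp_pos"])/.2,"turn",-(y-np.arctan2(T[1,0],T[0,0]))/.5)
E
```

```text
[0.46302273 0.33172911 0.158     ] [0.44805594 0.32336374 0.158     ] [0.45558083 0.32760917 0.158     ] 0.01714596271871653 yaw 0.5096724784202158 disc [0.45653703 0.32810889 0.022     ]
toolyaw 0.42291889707380803 d [-0.00705297 -0.03586001  0.70324619] turn -0.17350716269281552
```

```bash
python3 -m handwheel '[[0.6,0,-0.034,0,0,0,-0.16],[0.6,0,-0.034,0.15,0,0,-0.16],[0.6,0,-0.034,0.3,0,0,-0.16],[0.6,0,-0.034,0.45,0,0,-0.16],[0.6,0,-0.034,0.58,0,0,-0.16],[0.6,0,-0.034,0.65,0,0,-0.16],[0.6,0,-0.034,0.7,0,0,-0.16],[0.6,0,-0.034,0.7,0,0,-0.16]]' && python3 -m handwheel '[[0,0,0,0,0,0,0],[0,0,0,0,0,0,0],[0,0,0,0,0,0,0],[0,0,0,0,0,0,0],[0,0,0,0,0,0,0],[0,0,0,0,0,0,0],[0,0,0,0,0,0,0],[0,0,0,0,0,0,0]]' 40
python3 - <<'E'
from h import *
s=ctrl.sense();T=rot(s["eef_rot"]);print(s["tcp_pos"],np.arctan2(T[1,0],T[0,0]),s["moment"])
E
```

```text
clock: 2.15
tcp_pos: [0.4556, 0.3276, 0.1255]
eef_rot: [3.043, 0.78, -0.006]
contact_force: [-0.3, -1.1, 0.3]
opening: 0.0527
grip_force: 0.0
clock: 2.82
tcp_pos: [0.4564, 0.329, 0.1277]
eef_rot: [-3.044, -0.779, -0.0]
contact_force: [0.1, -0.1, 0.5]
opening: 0.0016
grip_force: 0.0
[0.45641231 0.3289666  0.12774818] 0.500940835216514 [ 0.04529443  0.09655563 -0.03465135]
```

The fingers closed to 1.6 mm with no grip force, so the tab was missed. Looking again.

```bash
python3 - <<'E'
from h import *
import pickle
S=ctrl.camera("scene");D=ctrl.camera("side");W=ctrl.camera("wrist")
pickle.dump((S,D,W),open("c2.pkl","wb"))
m=np.zeros((600,800,3),np.uint8)
m[:300,:400]=cv2.resize(S["color"][250:400,400:600,::-1],(400,300))
m[:300,400:]=cv2.resize(D["color"][110:260,180:380,::-1],(400,300))
m[300:,:400]=cv2.resize(W["color"][:,:,::-1],(400,300))
cv2.imwrite("pics/miss.png",m)
E
```

```text
(no output)
```

View pics/miss.png

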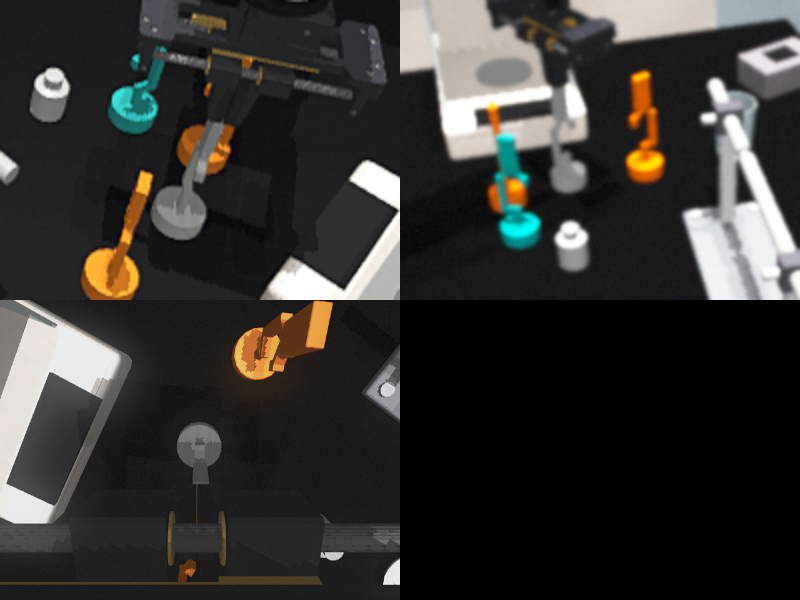

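```bash
python3 - <<'E'
from h import *
import pickle
S,D,W=pickle.load(open("c2.pkl","rb"));s=ctrl.sense();print(s["opening"],s["grip_force"])
P=s["tcp_pos"];T=rot(s["eef_rot"])
for n,c in(("S",S),("D",D),("W",W)):
    print(n,"tcp",proj(c,P),"tabtop pred",proj(c,[.4565,.328,.158]),"tab bottom",proj(c,[.4565,.328,.116]))
def cr(c,p,w=40):
    u,v=map(int,p); x=c["color"][v-w:v+w,u-w:u+w,::-1].copy(); x=cv2.resize(x,(400,400),interpolation=cv2.INTER_CUBIC)
    q=(proj(c,P)-[u-w,v-w]+.5)*400/(2*w); cv2.drawMarker(x,tuple(q.astype(int)),(0,0,255),0,15,1); return x
cv2.imwrite("pics/miss2.png",np.hstack([cr(S,(500,320)),cr(W,(316,360),60)]))
E
```

```text
0.0002996081234031399 0.0
S tcp [505.59687932 318.34042867] tabtop pred [509.72371081 307.13798954] tab bottom [503.40491658 322.14538868]
D tcp [259.02388063 161.41912972] tabtop pred [257.92152884 151.60649778] tab bottom [259.58269839 165.28923739]
W tcp [318.1308821  287.47324972] tabtop pred [321.04797213 316.54341226] tab bottom [319.7899533  279.49743397]
```

View pics/miss2.png

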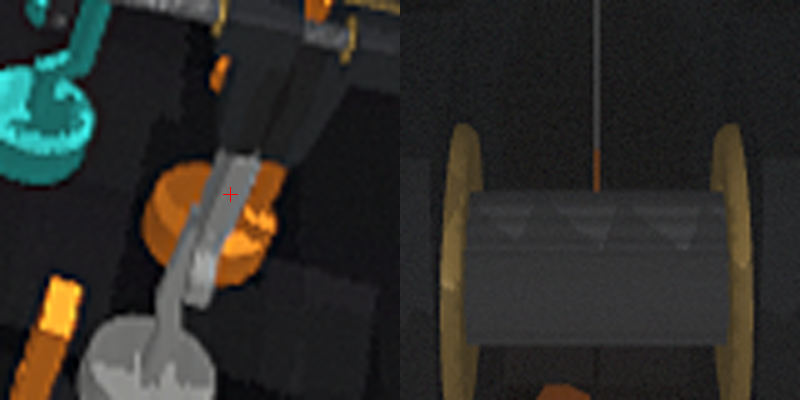

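The scene crop shows the shut fingertips at about (510,311), right at the tab's top. The TCP projects to (505.6,318), 7 px lower, so the real tips seem higher than reported. I'll measure that offset.

```bash
python3 - <<'E'
from h import *
import pickle
S,D,W=pickle.load(open("c2.pkl","rb"));s=ctrl.sense();P=s["tcp_pos"];T=rot(s["eef_rot"]);print(P)
g=D["color"].mean(2).astype(int)
for r in range(138,172,2): print(r,g[r,248:276])
g=W["color"].mean(2).astype(int)
for r in range(256,320,4): print(r,g[r,296:340:2])
for n,c in(("S",S),("D",D),("W",W)):
  for dz in(0,.01,.02,.03,.04):print(n,dz,proj(c,P+[0,0,dz]+.009*T[:,0]).round(1),proj(c,P+[0,0,dz]-.009*T[:,0]).round(1))
E
```

```text
[0.45635519 0.32890969 0.12758854]
138 [181 159 108  58  33  29  28  32  32  32  32  30  34  35  36  36  36  35
  33  36  46  51  43  38  30  33  35  32]
140 [183 169 124  72  40  31  28  31  29  31  33  31  28  31  33  33  32  34
  35  36  41  40  39  29  32  33  33  29]
142 [186 175 146  93  46  30  29  27  32  32  33  32  29  30  33  36  46  55
  47  37  33  35  33  29  28  28  31  27]
144 [185 182 161 112  58  34  27  27  30  29  29  31  32  32  34  53  77  78
  62  39  31  25  26  25  24  23  24  23]
146 [184 182 169 126  72  39  27  31  29  31  31  32  32  34  45  85 128 137
 103  61  33  25  25  26  25  23  24  23]
148 [183 183 178 152 101  52  32  30  25  30  31  31  33  32  39  72 135 180
 155  93  41  26  25  26  28  25  25  23]
150 [184 185 183 171 133  82  41  33  28  33  34  31  31  35  42  75 134 182
 182 129  62  28  24  24  24  26  25  23]
152 [186 188 194 194 187 161 124  83  53  39  37  41  49  73 133 218 242 237
 225 192 120  54  28  25  26  20  22  22]
154 [242 248 253 254 254 253 246 202 133  99  93 100 111 131 193 248 254 254
 252 246 211 114  49  26  25  25  22
[... 1925 characters left out ...]
 60 23 27 28 27 28 24 29 24 30 25 26 28]
312 [25 28 28 28 28 26 27 30 23 56 30 30 28 20 26 27 26 28 29 28 26 25]
316 [26 24 33 28 25 30 26 23 30 59 27 29 29 27 25 25 28 26 24 26 26 24]
S 0 [505.6 322. ] [505.6 314.7]
S 0.01 [507.1 318.5] [507.1 311.2]
S 0.02 [508.6 314.9] [508.6 307.6]
S 0.03 [510.2 311.2] [510.2 303.9]
S 0.04 [511.8 307.5] [511.7 300.2]
D 0 [261.6 160.2] [256.4 162.6]
D 0.01 [261.2 157. ] [256.  159.4]
D 0.02 [260.9 153.7] [255.6 156.1]
D 0.03 [260.5 150.4] [255.2 152.8]
D 0.04 [260.1 147.1] [254.7 149.4]
W 0 [318.2 268.1] [318.1 306.3]
W 0.01 [318.3 275.5] [318.3 315.5]
W 0.02 [318.5 283.7] [318.5 325.7]
W 0.03 [318.8 292.8] [318.7 337.2]
W 0.04 [319.  303.2] [318.9 350. ]
```

All three views put the shut tips about 32 mm above the reported TCP, so they closed just above the tab. I'll open, go 30 mm lower and close again. That is safe even if the reading were right.

```bash
python3 -m handwheel '[[0.6,0,0,0,0,0,0],[0.6,0,0,0,0,0,0],[0.6,0,0,0,0,0,0],[0.6,0,0,0,0,0,0],[0.6,0,0,0,0,0,0],[0.6,0,0,0,0,0,0],[0.6,0,0,0.04,0,0,0],[0.6,0,0,0.08,0,0,0],[0.6,0,0,0.12,0,0,0],[0.6,0,0,0.15,0,0,0],[0.6,0,0,0.15,0,0,0]]' && python3 -m handwheel '[[0,0,0,0,0,0,0],[0,0,0,0,0,0,0],[0,0,0,0,0,0,0],[0,0,0,0,0,0,0],[0,0,0,0,0,0,0],[0,0,0,0,0,0,0],[0,0,0,0,0,0,0],[0,0,0,0,0,0,0]]' 40
```

```text
clock: 3.88
tcp_pos: [0.455, 0.3283, 0.0953]
eef_rot: [3.043, 0.778, -0.006]
contact_force: [-0.3, -0.9, -0.1]
opening: 0.0531
grip_force: 0.0
clock: 4.55
tcp_pos: [0.4564, 0.329, 0.0976]
eef_rot: [-3.043, -0.778, -0.0]
contact_force: [0.9, 0.6, -1.7]
opening: 0.0092
grip_force: 40.0
```

Gripped: opening 9.2 mm at 40 N, so the seat height is TCP z − 5.6 mm. Now I lift it and carry it over the robot's side.

```bash
python3 -m handwheel '[[0,0,0,-0.1,0,0,0],[0,0,0,-0.25,0,0,0],[0,0,0,-0.4,0,0,0],[0,0,0,-0.55,0,0,0],[0,0,0,-0.7,0,0,0],[0,0,0,-0.85,0,0,0],[0,0,0,-0.9,0,0,0],[0,0,0,-0.9,0,0,0]]' && python3 -m handwheel '[[0,-0.03,0.1,0,0,0,0.1],[0,-0.06,0.2,0,0,0,0.2],[0,-0.09,0.3,0,0,0,0.3],[0,-0.12,0.4,0,0,0,0.4],[0,-0.15,0.5,0,0,0,0.5],[0,-0.18,0.6,0,0,0,0.6],[0,-0.21,0.7,0,0,0,0.7],[0,-0.24,0.8,0,0,0,0.8],[0,-0.26,0.9,0,0,0,0.9],[0,-0.26,0.9,0,0,0,0.9],[0,-0.26,0.9,0,0,0,0.9]]'
cat >> h.py <<'E'
O=np.array([.6325,.015,.170]);BY=-.08
B=R.from_euler("z",BY).as_matrix()
def st():
    s=ctrl.sense();T=rot(s["eef_rot"]);return s,s["tcp_pos"],T,np.arctan2(T[1,0],T[0,0])
def goto(bx,by,seatz):
    "shares to bring the seat to beam x,y and world height seatz"
    s,P,T,y=st();t=O+B@[bx,by,0];t[2]=seatz+.0056
    print("now beam",(B.T@(P-O))[:2].round(4),"seat z",(P[2]-.0056).round(4),"yaw",y.round(4),"F",s["contact_force"].round(1),"op",s["opening"].round(4))
    print("shares",(T.T@(t-P)/.2).round(3),"turn",-(BY-y)/.5)
E
python3 -c "
from h import *
goto(-.09,-.06,.26)"
```

```text
clock: 5.22
tcp_pos: [0.4577, 0.3296, 0.2803]
eef_rot: [-3.043, -0.778, -0.008]
contact_force: [0.9, 0.4, -3.2]
opening: 0.0097
grip_force: 39.9
clock: 6.13
tcp_pos: [0.4962, 0.1451, 0.2747]
eef_rot: [-3.141, -0.077, 0.007]
contact_force: [-0.6, 2.0, -4.4]
opening: 0.0099
grip_force: 40.0Traceback (most recent call last):
  File "<string>", line 3, in <module>
    goto(-.09,-.06,.26)
    ~~~~^^^^^^^^^^^^^^^
  File "h.py", line 26, in goto
    print("now beam",(B.T@(P-O))[:2].round(4),"seat z",(P[2]-.0056).round(4),"yaw",y.round(4),"F",s["contact_force"].round(1),"op",s["opening"].round(4))
                                                                                                                                   ^^^^^^^^^^^^^^^^^^
AttributeError: 'float' object has no attribute 'round'
```

```bash
sed -i 's/s\["opening"\].round(4)/s["opening"]/' h.py; python3 -c "
from h import *
goto(-.09,-.06,.26)"
```

```text
now beam [-0.1463  0.1188] seat z 0.2691 yaw 0.049 F [-0.6  2.  -4.4] op 0.00991435172086696
shares [0.164 0.923 0.045] turn 0.2579386495473971
```

```bash
python3 -m handwheel '[[0,0.02,0.1,0,0,0,0.05],[0,0.04,0.2,0,0,0,0.1],[0,0.06,0.3,0,0,0,0.15],[0,0.08,0.4,0,0,0,0.2],[0,0.1,0.5,0,0,0,0.26],[0,0.12,0.6,0,0,0,0.26],[0,0.14,0.7,0,0,0,0.26],[0,0.16,0.8,0,0,0,0.26],[0,0.164,0.88,0.1,0,0,0.26],[0,0.164,0.923,0.2,0,0,0.26],[0,0.164,0.923,0.3,0,0,0.26],[0,0.164,0.923,0.37,0,0,0.26],[0,0.164,0.923,0.37,0,0,0.26],[0,0.164,0.923,0.37,0,0,0.26]]'
python3 - <<'E'
from h import *
import pickle
goto(-.09,-.06,.19)
S=ctrl.camera("scene");D=ctrl.camera("side");pickle.dump((S,D),open("c3.pkl","wb"))
m=np.zeros((480,800,3),np.uint8)
m[:,:400]=cv2.resize(S["color"][140:380,220:420,::-1],(400,480))
m[:,400:]=cv2.resize(D["color"][110:350,220:420,::-1],(400,480))
cv2.imwrite("pics/pre.png",m)
E
```

```text
clock: 7.3
tcp_pos: [0.5381, -0.0355, 0.2017]
eef_rot: [-3.138, 0.122, 0.006]
contact_force: [0.0, -0.5, -3.3]
opening: 0.0095
grip_force: 40.0
now beam [-0.0901 -0.0579] seat z 0.1961 yaw -0.078 F [ 0.  -0.5 -3.3] op 0.009518909388702411
shares [0.001 0.011 0.03 ] turn 0.004001097836342449
```

View pics/pre.png

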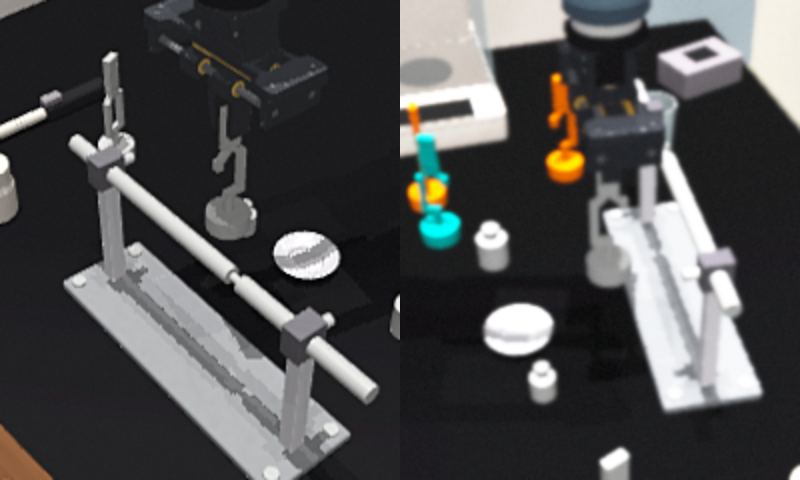

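The carrier hangs upright on the robot's side, disc at scene (336,249) and side (322,242). The groove shows at scene (336,278). Now I refine the bar axis and check the carrier position.

```bash
python3 - <<'E'
from h import *
import pickle
S,D=pickle.load(open("c3.pkl","rb"))
print("disc",plane(S,336,248,.126),plane(D,322,241,.126))
def edges(c,by,name):
    # sample across the projected axis
    p=proj(c,O+B@[0,by,0]);q=proj(c,O+B@[0,by+.01,0]);t=(q-p)/np.linalg.norm(q-p);n=np.array([-t[1],t[0]])
    s=np.arange(-14,14,.25);xy=(p+s[:,None]*n).astype(np.float32)
    I=cv2.remap(c["color"].mean(2).astype(np.float32),xy[None,:,0].copy(),xy[None,:,1].copy(),1)[0]
    i=np.argmin(abs(s)); th=90
    a=i
    while a>0 and I[a]>th:a-=1
    b=i
    while b<len(s)-1 and I[b]>th:b+=1
    m=(s[a]+s[b])/2; pix=p+m*n
    return pix,(s[b]-s[a])
for by in(-.11,-.09,-.07,-.05,-.03,.0,.03,.09,.11):
    ps,w=edges(S,by,"S");pd,wd=edges(D,by,"D")
    # intersect rays' planes: solve x,z offset in section by
    A=[];bb=[]
    o,d=ray(S,*ps);X=B.T@(o-O);Y=B.T@d;k=(by-X[1])/Y[1];hs=X+k*Y
    o,d2=ray(D,*pd);X2=B.T@(o-O);Y2=B.T@d2
    # plane at z=0 in beam frame
    a=X+Y*(-X[2]/Y[2]);b=X2+Y2*(-X2[2]/Y2[2])
    print(by,"S x@z0",a.round(4)[:2],"w",w,"| D",b.round(4)[:2],"w",wd)
E
```

```text
disc [ 0.54164476 -0.02341765  0.126     ] [ 0.53109151 -0.04416026  0.126     ]
-0.11 S x@z0 [-0.0012 -0.1106] w 9.0 | D [-0.0095 -0.1139] w 19.25
-0.09 S x@z0 [-0.0012 -0.0906] w 9.0 | D [-0.0097 -0.094 ] w 19.25
-0.07 S x@z0 [-0.0009 -0.0704] w 9.25 | D [-0.0096 -0.0741] w 19.5
-0.05 S x@z0 [-0.0009 -0.0504] w 9.25 | D [-0.01   -0.0543] w 19.25
-0.03 S x@z0 [-0.0006 -0.0302] w 9.5 | D [-0.0099 -0.0344] w 19.5
0.0 S x@z0 [-0.0006 -0.0002] w 9.5 | D [0.0006 0.0003] w 10.5
0.03 S x@z0 [-0.0003  0.0299] w 9.75 | D [0.0003 0.0301] w 10.25
0.09 S x@z0 [-0.0005  0.0898] w 10.5 | D [0.   0.09] w 0.0
0.11 S x@z0 [0.   0.11] w 10.5 | D [0.   0.11] w 0.0
```

```bash
python3 - <<'E'
from h import *
import pickle
S,D=pickle.load(open("c3.pkl","rb"));print(tri(S,(336,249),D,(322.5,242)))
s,P,T,y=st();ub=P[2]-.0976
for n,c,w in(("S",S,(300,225,370,265)),("D",D,(295,215,350,262))):
    pts=np.array([proj(c,[P[0]+.025*np.cos(a),P[1]+.025*np.sin(a),ub+z]) for a in np.arange(0,6.3,.1) for z in(0,.022)])
    print(n,"pred bbox",pts.min(0).round(1),pts.max(0).round(1))
    x0,y0,x1,y1=w;g=c["color"][y0:y1,x0:x1].mean(2)
    ys=slice(None)
    for r in range(y0,y1,4):
        k=np.where(g[r-y0]>70)[0]; print(r,(k.min()+x0,k.max()+x0) if len(k) else None,end=" ")
    print()
E
```

```text
(array([ 0.53438239, -0.03157496,  0.11279947]), np.float64(0.002264700174374581))
S pred bbox [320.8 236.4] [344.  259.3]
225 (np.int64(327), np.int64(342)) 229 (np.int64(337), np.int64(342)) 233 (np.int64(334), np.int64(342)) 237 (np.int64(331), np.int64(337)) 241 (np.int64(300), np.int64(345)) 245 (np.int64(300), np.int64(347)) 249 (np.int64(300), np.int64(347)) 253 (np.int64(300), np.int64(347)) 257 (np.int64(305), np.int64(369)) 261 (np.int64(310), np.int64(369)) 
D pred bbox [313.3 229.9] [336.4 252.3]
215 (np.int64(314), np.int64(349)) 219 (np.int64(314), np.int64(349)) 223 (np.int64(314), np.int64(349)) 227 (np.int64(315), np.int64(349)) 231 (np.int64(315), np.int64(349)) 235 (np.int64(314), np.int64(349)) 239 (np.int64(313), np.int64(349)) 243 (np.int64(313), np.int64(349)) 247 (np.int64(313), np.int64(349)) 251 (np.int64(316), np.int64(349)) 255 (np.int64(333), np.int64(349)) 259 (np.int64(334), np.int64(349))
```

```bash
python3 -m handwheel '[[0,0,0,0.025,0,0,0],[0,0.06,0,0.025,0,0,0],[0,0.12,0,0.025,0,0,0],[0,0.18,0,0.025,0,0,0],[0,0.24,0,0.025,0,0,0],[0,0.29,0,0.025,0,0,0],[0,0.34,0,0.025,0,0,0],[0,0.38,0,0.025,0,0,0],[0,0.42,0,0.025,0,0,0],[0,0.45,0,0.025,0,0,0],[0,0.45,0,0.025,0,0,0],[0,0.45,0,0.025,0,0,0]]'
python3 - <<'E'
from h import *
import pickle
goto(-.0005,-.06,.17)
S=ctrl.camera("scene");D=ctrl.camera("side");pickle.dump((S,D),open("c4.pkl","wb"))
a=cv2.resize(S["color"][190:290,290:390,::-1],(400,400),interpolation=cv2.INTER_CUBIC)
b=cv2.resize(D["color"][150:250,310:410,::-1],(400,400),interpolation=cv2.INTER_CUBIC)
cv2.imwrite("pics/over.png",np.hstack([a,b]))
E
```

```text
clock: 8.4
tcp_pos: [0.629, -0.0437, 0.1985]
eef_rot: [-3.139, 0.124, 0.001]
contact_force: [-0.6, 0.0, -4.2]
opening: 0.0097
grip_force: 40.0
now beam [ 0.0013 -0.0588] seat z 0.1929 yaw -0.079 F [-0.6  0.  -4.2] op 0.009666794764819532
shares [-0.009  0.006  0.115] turn 0.0019042327067800846
```

View pics/over.png

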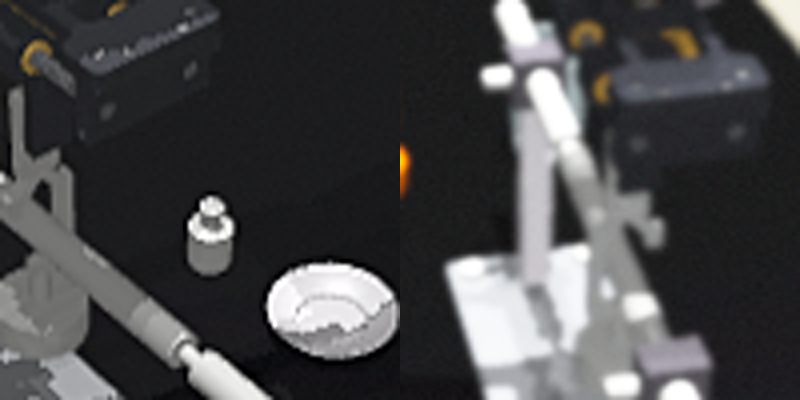

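The side view shows the rear leg at crop (645,225) beyond the bar and the front leg on the near side. There is no contact force, so I lower it.

```bash
python3 -m handwheel '[[0,-0.008,0,0.02,0,0,0],[0,-0.008,0,0.04,0,0,0],[0,-0.008,0,0.06,0,0,0],[0,-0.008,0,0.08,0,0,0],[0,-0.008,0,0.09,0,0,0],[0,-0.008,0,0.1,0,0,0],[0,-0.008,0,0.1,0,0,0]]'; python3 -c "
from h import *
goto(-.0005,-.06,.17)"; python3 -m handwheel '[[0,0,0,0.005,0,0,0],[0,0,0,0.01,0,0,0],[0,0,0,0.015,0,0,0],[0,0,0,0.015,0,0,0],[0,0,0,0.015,0,0,0],[0,0,0,0.015,0,0,0]]'; python3 -c "
from h import *
goto(-.0005,-.06,.17)"
```

```text
clock: 9.08
tcp_pos: [0.6272, -0.0436, 0.1779]
eef_rot: [-3.139, 0.124, 0.001]
contact_force: [-0.2, -0.9, -4.8]
opening: 0.0097
grip_force: 40.0
now beam [-0.0006 -0.0588] seat z 0.1723 yaw -0.0792 F [-0.2 -0.9 -4.8] op 0.009704092576174859
shares [0.001 0.006 0.012] turn 0.0015461815309008309
clock: 9.58
tcp_pos: [0.6278, -0.0437, 0.1759]
eef_rot: [3.139, -0.124, 0.002]
contact_force: [1.7, 0.1, -2.6]
opening: 0.0096
grip_force: 40.0
now beam [ 0.0001 -0.0589] seat z 0.1703 yaw -0.0792 F [ 1.7  0.1 -2.6] op 0.009642131226104597
shares [-0.003  0.006  0.002] turn 0.0015569143628619553
```

```bash
python3 -m handwheel '[[0,0,0,0.005,0,0,0],[0,0,0,0.01,0,0,0],[0,0,0,0.01,0,0,0],[0,0,0,0.01,0,0,0],[0,0,0,0.01,0,0,0],[0,0,0,0.01,0,0,0],[0,0,0,0.01,0,0,0]]'; python3 -c "
from h import *
goto(0,-.06,.17)"
```

```text
clock: 10.17
tcp_pos: [0.6283, -0.0438, 0.1754]
eef_rot: [3.139, -0.124, 0.004]
contact_force: [-0.9, 1.0, 5.8]
opening: 0.0098
grip_force: 40.0
now beam [ 0.0005 -0.059 ] seat z 0.1698 yaw -0.0792 F [-0.9  1.   5.8] op 0.009783646064391383
shares [-0.003  0.005 -0.001] turn 0.0016533018072948658
```

Resting on the plain bar with light press (seat z 0.1698, held over 0.5 s). Sliding left towards the groove, expected near beam y ≈ +0.054.

```bash
python3 -m handwheel '[[0,0,-0.02,0,0,0,0],[0,0,-0.045,0,0,0,0],[0,0,-0.07,0,0,0,0],[0,0,-0.095,0,0,0,0],[0,0,-0.12,0,0,0,0],[0,0,-0.145,0,0,0,0],[0,0,-0.17,0,0,0,0],[0,0,-0.195,0,0,0,0],[0,0,-0.22,0,0,0,0],[0,0,-0.245,0,0,0,0],[0,0,-0.27,0,0,0,0],[0,0,-0.295,0,0,0,0],[0,0,-0.32,0,0,0,0],[0,0,-0.345,0,0,0,0],[0,0,-0.37,0,0,0,0],[0,0,-0.395,0,0,0,0],[0,0,-0.42,0,0,0,0],[0,0,-0.445,0,0,0,0],[0,0,-0.47,0,0,0,0],[0,0,-0.47,0,0,0,0]]'; python3 -c "
from h import *
goto(0,.0545,.17)"
```

```text
clock: 11.83
tcp_pos: [0.636, 0.0488, 0.1754]
eef_rot: [3.136, -0.124, 0.005]
contact_force: [-0.1, -4.3, 5.7]
opening: 0.0097
grip_force: 40.0
now beam [0.0008 0.0339] seat z 0.1698 yaw -0.0793 F [-0.1 -4.3  5.7] op 0.0096562980276606
shares [-0.004 -0.103 -0.001] turn 0.0013494766408611303
```

```bash
python3 -m handwheel '[[0,0,-0.02,0.003,0,0,0],[0,0,-0.04,0.005,0,0,0],[0,0,-0.05,0.005,0,0,0],[0,0,-0.06,0.005,0,0,0],[0,0,-0.07,0.005,0,0,0],[0,0,-0.07,0.005,0,0,0]]'; python3 -m handwheel '[[0,0,-0.005,0,0,0,0],[0,0,-0.01,0,0,0,0],[0,0,-0.01,0,0,0,0]]';python3 -m handwheel '[[0,0,-0.005,0,0,0,0],[0,0,-0.01,0,0,0,0],[0,0,-0.01,0,0,0,0]]';python3 -m handwheel '[[0,0,-0.005,0,0,0,0],[0,0,-0.01,0,0,0,0],[0,0,-0.01,0,0,0,0]]'; python3 -c "
from h import *
goto(0,.0545,.17)"
```

```text
clock: 12.33
tcp_pos: [0.6372, 0.0607, 0.1752]
eef_rot: [3.134, -0.126, 0.005]
contact_force: [-2.2, -10.7, 9.5]
opening: 0.01
grip_force: 40.1
clock: 12.58
tcp_pos: [0.6374, 0.0622, 0.1752]
eef_rot: [3.133, -0.126, 0.005]
contact_force: [-1.9, -11.0, 9.5]
opening: 0.01
grip_force: 40.2
clock: 12.83
tcp_pos: [0.6376, 0.0644, 0.1752]
eef_rot: [3.133, -0.126, 0.005]
contact_force: [-1.6, -10.7, 9.7]
opening: 0.0097
grip_force: 40.1
clock: 13.08
tcp_pos: [0.6377, 0.0668, 0.1751]
eef_rot: [3.134, -0.126, 0.005]
contact_force: [-1.4, -9.1, 9.1]
opening: 0.0096
grip_force: 40.1
now beam [0.001  0.0521] seat z 0.1695 yaw -0.0803 F [-1.4 -9.1  9.1] op 0.009643674602320917
shares [-0.005 -0.012 -0.003] turn -0.0005419916481712583
```

```bash
for i in 1 2 3 4 5; do python3 -m handwheel '[[0,0,-0.004,0,0,0,0],[0,0,-0.008,0,0,0,0],[0,0,-0.008,0,0,0,0]]' | egrep 'tcp|contact' | tr '\n' ' '; echo; done; python3 -c "
from h import *
goto(0,.0545,.17)"
```

```text
tcp_pos: [0.6378, 0.0686, 0.1749] contact_force: [-1.2, -8.7, 7.9] 
tcp_pos: [0.6368, 0.0727, 0.1729] contact_force: [-0.5, 0.0, -3.8] 
tcp_pos: [0.6361, 0.0754, 0.1715] contact_force: [-0.6, -0.0, -3.7] 
tcp_pos: [0.6368, 0.0767, 0.1723] contact_force: [-0.0, 0.1, -3.6] 
tcp_pos: [0.6369, 0.077, 0.1724] contact_force: [-0.9, -4.4, -5.5] 
now beam [-0.0006  0.0622] seat z 0.1668 yaw -0.0795 F [-0.9 -4.4 -5.5] op 0.009773913938049921
shares [ 0.003  0.038 -0.016] turn 0.0009784455796818248
```

The hook dropped in: the load is free, z is down 3 mm, and the left wall of the groove pushes back at y 0.077. Back off 2.5 mm and lower fully.

```bash
python3 -m handwheel '[[0,0,0.007,0,0,0,0],[0,0,0.014,0,0,0,0],[0,0,0.014,0.007,0,0,0],[0,0,0.014,0.014,0,0,0],[0,0,0.014,0.018,0,0,0],[0,0,0.014,0.018,0,0,0],[0,0,0.014,0.018,0,0,0]]'; for i in 1 2; do python3 -m handwheel '[[0,0,0,0.005,0,0,0],[0,0,0,0.007,0,0,0],[0,0,0,0.007,0,0,0],[0,0,0,0.007,0,0,0]]'| egrep 'tcp|contact' | tr '\n' ' '; done; python3 -c "
from h import *
goto(0,.0545,.163)"
```

```text
clock: 14.92
tcp_pos: [0.6373, 0.0754, 0.1693]
eef_rot: [-3.139, 0.124, -0.002]
contact_force: [1.6, -0.3, -3.0]
opening: 0.0095
grip_force: 40.0
tcp_pos: [0.6378, 0.0752, 0.1686] contact_force: [1.9, 1.0, 2.4] tcp_pos: [0.6381, 0.0752, 0.1682] contact_force: [0.9, 0.2, 7.6] now beam [0.0008 0.0604] seat z 0.1626 yaw -0.0792 F [0.9 0.2 7.6] op 0.00959389337825979
shares [-0.004  0.03  -0.002] turn 0.00169697369285976
```

Seated at 0.1626, 7.2 mm below the plain-bar reading. I relax the press, open, and withdraw upwards.

```bash
python3 -m handwheel '[[0,0,0,-0.006,0,0,0],[0,0,0,-0.009,0,0,0],[0,0,0,-0.009,0,0,0]]'; python3 -m handwheel '[[0.1,0,0,0,0,0,0],[0.15,0,0,0,0,0,0],[0.2,0,0,0,0,0,0],[0.25,0,0,0,0,0,0],[0.35,0,0,0,0,0,0],[0.4,0,0,0,0,0,0],[0.4,0,0,0,0,0,0],[0.4,0,0,-0.03,0,0,0],[0.4,0,0,-0.08,0,0,0],[0.4,0,0,-0.15,0,0,0],[0.4,0,0,-0.3,0,0,0],[0.4,0,0,-0.45,0,0,0],[0.4,0,0,-0.6,0,0,0],[0.4,0,0,-0.6,0,0,0],[0.4,0,0,-0.6,0,0,0],[0.4,0,0,-0.6,0,0,0],[0.4,0,0,-0.6,0,0,0],[0.4,0,0,-0.6,0,0,0]]'
python3 - <<'E'
from h import *
S=ctrl.camera("scene");D=ctrl.camera("side")
a=cv2.resize(S["color"][200:400,270:420,::-1],(400,533));b=cv2.resize(D["color"][100:300,290:440,::-1],(400,533))
cv2.imwrite("pics/end.png",np.hstack([a,b]))
E
```

```text
clock: 15.83
tcp_pos: [0.6379, 0.0751, 0.1684]
eef_rot: [-3.139, 0.125, -0.004]
contact_force: [4.8, 0.6, 1.1]
opening: 0.0098
grip_force: 40.0
clock: 17.33
tcp_pos: [0.6361, 0.0752, 0.2863]
eef_rot: [-3.139, 0.124, 0.005]
contact_force: [0.1, 0.4, 0.2]
opening: 0.035
grip_force: 0.0
```

View pics/end.png

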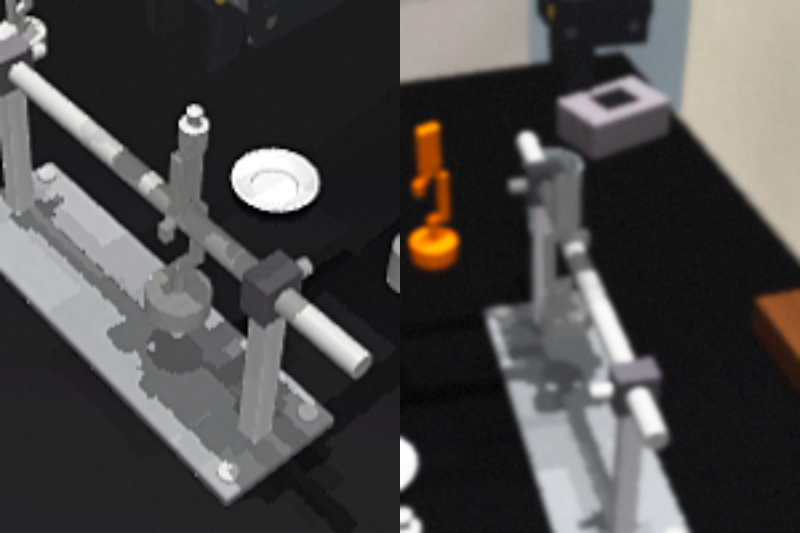

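The carrier hangs free in the groove at scene crop (185,210) and looks upright; the gripper is clear above. I'll let any swing die out and check stillness.

```bash
for i in 1 2 3; do python3 -m handwheel '[[0.4,0,0,0,0,0,0],[0.4,0,0,0,0,0,0],[0.4,0,0,0,0,0,0],[0.4,0,0,0,0,0,0],[0.4,0,0,0,0,0,0],[0.4,0,0,0,0,0,0],[0.4,0,0,0,0,0,0],[0.4,0,0,0,0,0,0],[0.4,0,0,0,0,0,0],[0.4,0,0,0,0,0,0],[0.4,0,0,0,0,0,0],[0.4,0,0,0,0,0,0],[0.4,0,0,0,0,0,0],[0.4,0,0,0,0,0,0],[0.4,0,0,0,0,0,0],[0.4,0,0,0,0,0,0]]' >/dev/null; done
python3 - <<'E'
from h import *
p=None
for i in range(8):
    g=ctrl.camera("scene")["color"][270:340,310:380].mean(2)
    if p is not None: print(round(abs(g-p).mean(),2),end=" ")
    else: f0=g
    p=g
print("total",abs(p-f0).mean())
E
```

```text
0.6 0.6 0.59 0.6 0.6 0.61 0.6 total 0.5992517006802721
```

Only constant sensor noise remains, so the carrier is still. Handing in.

```bash
python3 -c "
from workcell import ctrl
print(ctrl.close_job())"
```

```text
the job is handed in; nothing more can be done
None
```

The open-hook carrier hangs upright and still in the bar's groove, put on in the right half and slid left without being lifted off; the job is handed in, though the hand-in returned no verdict.

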